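Pick the softest heel cushion

TASK

On the cobbler's bench stand three sample blocks, each with a spring-mounted heel pad and a metal tag. With the fingertips press each pad about half-way down, first the left one, then the middle, then the right (left and right as seen from the robot), to find the softest, then push that block's tag all the way down and leave the other two tags up. Only touch: let the pads spring back, do not pick up or shove the blocks, and leave the other things on the bench alone.

Things in the scene. Friction and masses are not known exactly. Their poses are not given: they have to be found in the camera images.
- block_a: One of three identical-looking loose wooden sample blocks (0.5 to 0.9 kg), 140 x 76 x 30 mm, standing on the bench roughly in a row along y (one on the left at y of about +0.23 to +0.30, one in the middle, one on the right at about -0.23 to -0.30; which of a, b, c stands where varies). Origin: centre of its underside; x along its length, y across, z up. Heel pad centred at x +32 mm, tag at x -48 mm (the end nearer the robot)
- pad_a_top (a point): Centre of the top face of this block's heel-shaped cushion pad (tan leather over black rubber, 54 mm wide, from 27 mm beyond this point to 18 mm before it, 16 mm thick), on an upright coil spring; top 64 mm above the bench when free. Moves with the pad; axes as the block's
- pad_a (a joint): How far this pad is pressed down: 0 m free, 0.014 m bottomed. It springs back. The three springs differ and cannot be told by eye: one yields about 1.1 N per mm, one 0.65, the softest 0.25 (plus 0.4 N to start any of them)
- tag_a_top (a point): Centre of the top face of this block's tag, a bare aluminium tab with a flat top 20 mm (along block x) by 34 mm (along y), top about 59 to 62 mm above the bench when up, 44 mm when fully down on the softest block. Axes as the block's
- tag_a (a joint): How far this tag is pushed down: 0 to 0.003 m at the start (up), 0.018 m fully down against its stop on the block with the softest pad; on the two firmer blocks an inner stop halts the tag at 0.010 m, already too far for a tag that should stay up. It slides straight down against about 4 N of friction and stays where it is left
- block_b: One of three identical-looking loose wooden sample blocks (0.5 to 0.9 kg), 140 x 76 x 30 mm, standing on the bench roughly in a row along y (one on the left at y of about +0.23 to +0.30, one in the middle, one on the right at about -0.23 to -0.30; which of a, b, c stands where varies). Origin: centre of its underside; x along its length, y across, z up. Heel pad centred at x +32 mm, tag at x -48 mm (the end nearer the robot)
- pad_b_top (a point): Centre of the top face of this block's heel-shaped cushion pad (tan leather over black rubber, 54 mm wide, from 27 mm beyond this point to 18 mm before it, 16 mm thick), on an upright coil spring; top 64 mm above the bench when free. Moves with the pad; axes as the block's
- pad_b (a joint): How far this pad is pressed down: 0 m free, 0.014 m bottomed. It springs back. The three springs differ and cannot be told by eye: one yields about 1.1 N per mm, one 0.65, the softest 0.25 (plus 0.4 N to start any of them)
- tag_b_top (a point): Centre of the top face of this block's tag, a bare aluminium tab with a flat top 20 mm (along block x) by 34 mm (along y), top about 59 to 62 mm above the bench when up, 44 mm when fully down on the softest block. Axes as the block's
- tag_b (a joint): How far this tag is pushed down: 0 to 0.003 m at the start (up), 0.018 m fully down against its stop on the block with the softest pad; on the two firmer blocks an inner stop halts the tag at 0.010 m, already too far for a tag that should stay up. It slides straight down against about 4 N of friction and stays where it is left
- block_c: One of three identical-looking loose wooden sample blocks (0.5 to 0.9 kg), 140 x 76 x 30 mm, standing on the bench roughly in a row along y (one on the left at y of about +0.23 to +0.30, one in the middle, one on the right at about -0.23 to -0.30; which of a, b, c stands where varies). Origin: centre of its underside; x along its length, y across, z up. Heel pad centred at x +32 mm, tag at x -48 mm (the end nearer the robot)
- pad_c_top (a point): Centre of the top face of this block's heel-shaped cushion pad (tan leather over black rubber, 54 mm wide, from 27 mm beyond this point to 18 mm before it, 16 mm thick), on an upright coil spring; top 64 mm above the bench when free. Moves with the pad; axes as the block's
- pad_c (a joint): How far this pad is pressed down: 0 m free, 0.014 m bottomed. It springs back. The three springs differ and cannot be told by eye: one yields about 1.1 N per mm, one 0.65, the softest 0.25 (plus 0.4 N to start any of them)
- tag_c_top (a point): Centre of the top face of this block's tag, a bare aluminium tab with a flat top 20 mm (along block x) by 34 mm (along y), top about 59 to 62 mm above the bench when up, 44 mm when fully down on the softest block. Axes as the block's
- tag_c (a joint): How far this tag is pushed down: 0 to 0.003 m at the start (up), 0.018 m fully down against its stop on the block with the softest pad; on the two firmer blocks an inner stop halts the tag at 0.010 m, already too far for a tag that should stay up. It slides straight down against about 4 N of friction and stays where it is left
- polish_tin: Closed shoe-polish tin, 54 mm across, 28 mm high, between the left and middle blocks. Origin: centre of its underside. Bystander
- thread_spool: Wooden thread spool, 38 mm across, 46 mm high, standing between the middle and right blocks. Origin: centre of its underside. Bystander
- hammer: Hammer lying beyond the blocks, roughly along y. Origin on its length. Bystander
- brush: Flat brush lying to the left of the blocks, roughly along x. Origin on its length. Bystander
- awl: Awl (like a screwdriver) lying between robot and blocks, roughly along y. Origin on its length. Bystander
- glue_bottle: Grey bottle, 56 mm across, 115 mm high, to the right of the blocks. Origin: centre of its underside. Bystander
- loose_heel: Loose black rubber shoe heel, 60 mm wide, 18 mm high, lying between robot and blocks on the right. Origin: on its underside. Bystander
There are look-alikes about, which are no part of the job. Leave any blue or turquoise look-alike of the block_c alone.

How it is judged:
By the outcome, as a careful person would: the job done as asked, in the order asked, and still so for the second after the job is handed in, with the robot touching nothing.
It also fails if it takes over 42 s, if anything falls off the work surface, if the arm or the gripper's body presses on something with over 40 N, if the wrist force passes 120 N, or if a joint passes its speed limit or range.

ROBOT

A 6-joint arm with a two-finger parallel gripper is mounted at the origin on the work surface. World frame = base frame: x ahead of the robot, y to its left, z up, the work surface at z = 0. Lengths are in m, angles in degrees, forces in N, time in s.
With the tool pointing down it reaches from about 0.25 to 0.775 m from the base axis. Payload 8.9 kg.
Tool frame: the origin (TCP) lies where the fingers leave the gripper's body, on its centre line; the fingertips stand 73 mm ahead of it and the grasp point (between the pads) lies 54 mm ahead of it; z points along the fingers, y is the direction in which the jaws open and shut (so a half turn about z gives the same grasp; the last joint's range is limited). The gripper opens to 85 mm and grips with 20 to 120 N. Pads are 22 mm wide; open, the fingers measure 114 mm over their backs; the gripper's body (76 mm by 85 mm) begins 54 mm behind the grasp point. The pads swing forward as they close: fully open they stand 13 mm farther back than shut.
Start: joints at [58.253, 16.656, -8.789, 64.555, 0, 82.019], TCP at [0.212, 0.48, 0.304] pointing down, gripper open.
Joint ranges: [-144.48, 144.48], [-52.06, 99.96], [-74.48, 78.29], [-112.23, 115.85], [-86.99, 84.42], [-180, 180]. Speed limits (degrees/s): [127.2, 127.2, 159.86, 180, 180, 180].

INTERFACE

Orientations are given as a 3x3 rotation matrix whose columns are the frame's x, y, z axes.
In Python, from rig import r, imaging gives the robot as it stands.
- The arm moves only by the shell command python3 -m jog 'ROWS' [OPENING]. ROWS is JSON, one flat list of numbers, 6 for each row, row after row: the shift along the tool's x, y, z as a fraction of full scale, then the turn, a rotation vector about the tool's x, y, z as a fraction of full scale. In form: [tx, ty, tz, ax, ay, az, tx, ty, tz, ax, ay, az, ...]. A call has 1 to 12 rows; each row shifts and turns the pose as measured when the row begins, along the tool's axes as they then stand; what a row does not reach is not made up. Full scale, the value 1, is 0.05 m for a shift and 1.5 rad for a turn. A row lasts 1/10 s, in which the tool goes at most 50 mm and 8.59 degrees, less where a joint would pass 70% of its speed; a pose out of reach is approached as far as the arm can. A call with a number of a shift or a turn outside -1 to 1 is refused whole. A call with a gripper value outside its range is refused whole. OPENING is the closure, from 0 (fully open) to 1 (shut), set as the call begins (- or left out, the last holds). The fingers move at their own pace and stop on an object; the grip force is fixed at half the most. Time passes only in rows, so rows that do not move let the fingers close. It gives the time, the measured TCP pose, the force and the opening at its end, in the units of the state.
- r.state(): the state, without advancing time (a new reading comes with each control period).
- imaging.capture(name): name is "side" or "top"; returns the picture (384x512x3 uint8, red, green, blue); there is no depth.
- imaging.camera_info(name): a dict with "fx", "fy", "cx", "cy" (pixels), "extrinsics" (4x4, takes a point from world to camera coordinates). Camera axes: x right, y up, looking along -z (the intrinsics and any distortion apply to the point x, -y, -z); pixel columns grow to the right and rows downward; lengths in m; the calibration is good to about 2 mm. A picture is of the moment at which its call begins. camera_info takes no time and is no camera call.
- r.sign_off(): hands the job in, once; it reports no verdict.
The state is a dict: "time": time; "joint_positions": joint angles; "qvel": joint speeds; "joint_torque": joint torques, N m; "ee_pos": TCP position; "ee_rot": TCP orientation; "wrist_force": force on the tool from outside, world axes, zero at the start; "moment": the same for the moment, N m; "gripper_width": finger opening in m.
Only numpy, scipy, OpenCV 4.12 (cv2) and the standard library are available. Lean on these libraries where they do the work, as an engineer would, in place of code of your own. Each camera call takes 0.05 s, during which the arm holds its last target. There are 200 camera calls.

## Working session

There is one attempt and no reset: what is moved stays moved. The work goes in short steps, Python scripts to look and compute and a shell command to move; the robot and the scene stay as the last step left them, time stands still between calls to the robot, and variables do not carry over. Pictures are saved under pics/ and viewed, about 8 in all and at most 12, crops included, and the job is handed in when it is done.

```bash
mkdir -p pics; ls
python3 - <<'E'
from rig import r, imaging
import cv2, numpy as np
s=r.state(); print({k:np.round(s[k],3).tolist() for k in s})
for n in("top","side"):
    im=imaging.capture(n); cv2.imwrite(f"pics/{n}0.png",im[:,:,::-1])
    c=imaging.camera_info(n); print(n,{k:np.round(c[k],4).tolist() if not isinstance(c[k],str) else c[k] for k in c})
E
```

```text
pics
{'time': 0.0, 'joint_positions': [58.253, 16.691, -8.832, 64.554, 0.001, 82.02], 'qvel': [0.018, -0.012, 0.09, 0.037, 0.01, 0.02], 'joint_torque': [-0.001, -53.715, 33.136, 0.016, -0.0, 0.0], 'ee_pos': [0.211, 0.48, 0.303], 'ee_rot': [[-0.915, 0.403, -0.001], [0.403, 0.915, -0.001], [0.0, -0.001, -1.0]], 'wrist_force': [-0.618, -0.049, 0.539], 'moment': [-0.024, 0.043, -0.002], 'gripper_width': 0.085}
top {'fx': 410.8774, 'fy': 410.8774, 'cx': 261.9577, 'cy': 191.8966, 'extrinsics': [[0.0126, -0.9999, 0.0096, -0.0511], [0.9834, 0.0141, 0.1809, -0.5201], [-0.181, 0.0072, 0.9835, -1.195], [0.0, 0.0, 0.0, 1.0]]}
side {'fx': 418.396, 'fy': 418.396, 'cx': 257.2681, 'cy': 192.2254, 'extrinsics': [[-0.9423, -0.3347, 0.0038, 0.4902], [0.1793, -0.4952, 0.8501, -0.1697], [-0.2826, 0.8017, 0.5266, -1.2485], [0.0, 0.0, 0.0, 1.0]]}
```

View pics/top0.png

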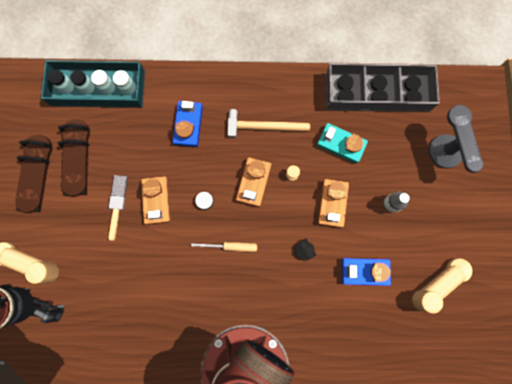

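View pics/side0.png

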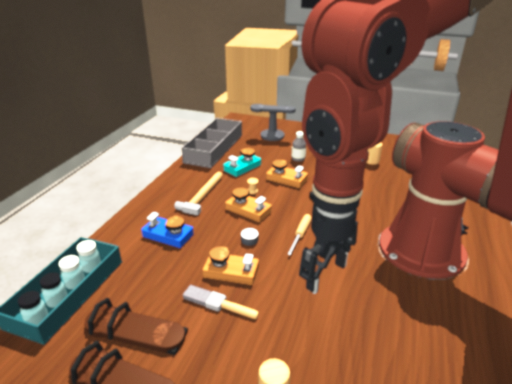

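The top view shows three orange-wood blocks at pixels (155,199) on the left, (253,182) in the middle and (334,203) on the right. The look-alikes to leave alone are blue at (187,123), blue at (367,271) and turquoise at (342,143). I choose the three orange ones, and next I'll check them in a crop and measure them.

```bash
cat > h.py <<'E'
from rig import r, imaging
import cv2, numpy as np
def ray(n,u,v,z):
    c=imaging.camera_info(n); E=np.array(c["extrinsics"]); R,t=E[:3,:3],E[:3,3]
    d=R.T@np.array([(u-c["cx"])/c["fx"],-(v-c["cy"])/c["fy"],-1]); o=-R.T@t
    return o+d*(z-o[2])/d[2]
def proj(n,p):
    c=imaging.camera_info(n); E=np.array(c["extrinsics"]); q=E[:3,:3]@p+E[:3,3]
    return c["cx"]+c["fx"]*q[0]/-q[2], c["cy"]-c["fy"]*q[1]/-q[2]
E
python3 - <<'E'
from h import *
im=cv2.imread("pics/top0.png"); hsv=cv2.cvtColor(im,cv2.COLOR_BGR2HSV)
for n,(u,v) in dict(L=(155,199),M=(253,182),R=(334,203)).items():
    x0,y0=u-32,v-36; roi=hsv[y0:y0+72,x0:x0+64]; H,S,V=cv2.split(roi)
    print(n,"block",roi[36,32])
    wood=((H>8)&(H<24)&(S>130)&(V>150)).astype(np.uint8)
    tag=((S<70)&(V>150)).astype(np.uint8)
    out={}
    for k,m,z in(("wood",wood,.03),("tag",tag,.06)):
        c=[q for q in cv2.findContours(m,0,1)[0] if cv2.contourArea(q)>8]
        c.sort(key=lambda q:np.hypot(*(np.array(cv2.minAreaRect(q)[0])-(32,36))))
        for q in c[:3]:
            pts=np.array([ray("top",a+x0,b+y0,z)[:2] for a,b in q[:,0]]).astype(np.float32)
            rc=cv2.minAreaRect(pts); print(k,np.round(rc[0],4),np.round(rc[1],4),round(rc[2],1),"px",np.round(np.array(cv2.minAreaRect(q)[0])+(x0,y0),1),cv2.contourArea(q))
crop=cv2.resize(im[145:240,120:360],None,fx=3.3,fy=3.3,interpolation=cv2.INTER_CUBIC); cv2.imwrite("pics/crop0.png",crop)
E
```

```text
L block [ 16 141 248]
wood [0.4961 0.2817] [0.1417 0.0783] 7.4 px [154.9 199.6] 1067.5
tag [0.4474 0.2748] [0.0238 0.0354] 0.8 px [154. 214.] 75.0
tag [0.5338 0.3692] [0.0551 0.006 ] 4.2 px [124. 185.] 17.0
M block [ 16 141 247]
wood [ 0.5583 -0.0185] [0.0791 0.1427] 76.3 px [253.7 181. ] 1078.5
wood [ 0.4933 -0.0952] [0.0062 0.0337] 0.8 px [278.5 202. ] 11.0
tag [ 0.5116 -0.0067] [0.037  0.0225] 74.7 px [249.4 194. ] 74.0
R block [ 17 138 249]
wood [ 0.4951 -0.2652] [0.0796 0.1426] 81.7 px [334.1 202.3] 1094.0
tag [ 0.4458 -0.2559] [0.0239 0.0357] 0.8 px [333. 217.] 76.0
```

View pics/crop0.png

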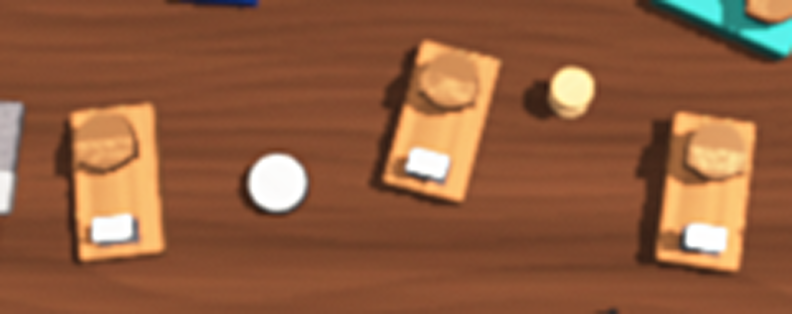

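The crop shows three plain wooden blocks, each with its tag (white) toward the robot and its heel pad beyond, at top-image pixels of about (154,214), (249,194) and (333,217) for the tags. The rectangles measure 141 x 78 mm, and the tags sit where 48 mm along each block predicts, to within 3 mm. Moving off.

```bash
cat > go.py <<'E'
import sys; from h import *
B=dict(L=(.4961,.2817,7.4),M=(.5583,-.0185,-13.7),R=(.4951,-.2652,-8.3))
def to(n,off,z):
    x,y,a=B[n]; t=np.radians(a); s=r.state(); R=np.array(s["ee_rot"]); p=np.array(s["ee_pos"])
    T=np.array([x+off*np.cos(t),y+off*np.sin(t),z]); yaw=np.arctan2(R[1,1],R[0,1])
    print("t",s["time"],"pos",np.round(p,4),"goal",np.round(T,4),"F",np.round(s["wrist_force"],2),"w",s["gripper_width"])
    D=np.column_stack([[np.sin(t),-np.cos(t),0],[0,0,0],[0,0,-1]]); yv=np.array([-np.sin(t),np.cos(t),0]); zv=np.array([0,0,-1.])
    D=np.column_stack([np.cross(yv,zv),yv,zv])
    print("shift units",np.round(R.T@(T-p)/.05,3),"turn units",np.round(cv2.Rodrigues(R.T@D)[0].ravel()/1.5,4))
to(sys.argv[1],float(sys.argv[2]),float(sys.argv[3]))
E
python3 -m jog '[-0.8,-0.11,0,0,0,0,-0.8,-0.11,0,0,0,0,-0.8,-0.11,0,0,0,0,-0.8,-0.11,0,0,0,0,-0.8,-0.11,0,0,0,0,-0.8,-0.11,0,0,0,0,-0.8,-0.11,0,0,0,0,-0.8,-0.11,0,0,0,0,0,0,0.5,0,0,-0.09,0,0,0.5,0,0,-0.09,0,0,0.5,0,0,-0.09,0,0,0.5,0,0,-0.09]' 1; python3 go.py L .032 .16
```

```text
time: 1.3
ee_pos: [0.4986, 0.3033, 0.199]
ee_rot: [[-0.99, -0.144, 0.001], [-0.144, 0.99, -0.001], [-0.001, -0.001, -1.0]]
wrist_force: [-0.5, 0.2, 0.6]
gripper_width: -0.0002
t 1.3 pos [0.4986 0.3033 0.199 ] goal [0.5278 0.2858 0.16  ] F [-0.53  0.22  0.59] w -0.00016536881486772524
shift units [-0.528 -0.429  0.78 ] turn units [-0.0008  0.0004  0.01  ]
```

```bash
python3 -m jog '[-0.27,-0.22,0.35,0,0,0.005,-0.26,-0.21,0.35,0,0,0.005,0,0,0,0,0,0,0,0,0,0,0,0]'; python3 go.py L .032 .137
python3 - <<'E'
from h import *
im=imaging.capture("side"); c=im[180:330,180:400]; cv2.imwrite("pics/s1.png",cv2.resize(c,None,fx=3.3,fy=3.3,interpolation=cv2.INTER_CUBIC)[:,:,::-1])
E
```

```text
time: 1.7
ee_pos: [0.5253, 0.2842, 0.1577]
ee_rot: [[-0.991, -0.134, -0.008], [-0.134, 0.991, -0.004], [0.009, -0.003, -1.0]]
wrist_force: [-0.1, -0.1, 0.6]
gripper_width: 0.0001
t 1.7 pos [0.5253 0.2842 0.1577] goal [0.5278 0.2858 0.137 ] F [-0.11 -0.13  0.59] w 8.355619640388695e-05
shift units [-0.057  0.027  0.414] turn units [-0.0021 -0.0057  0.0035]
```

View pics/s1.png

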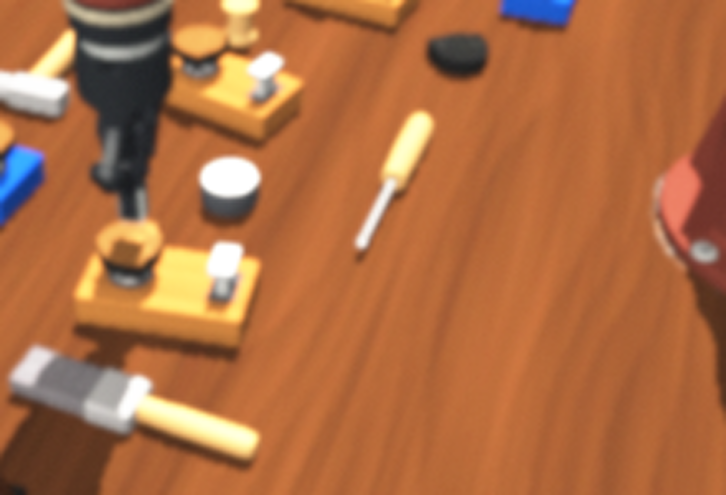

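The shut fingertips at crop (135,218) are right above the left pad at (130,240), with a small gap. I'll close in and press in small steps, reading the force.

```bash
python3 -m jog '[-0.03,0.02,0.15,0,-0.005,0.003,-0.02,0.01,0.17,0,0,0,0,0,0,0,0,0,0,0,0,0,0,0]'|egrep 'pos|force'; python3 -m jog '[0,0,0.06,0,0,0,0,0,0.06,0,0,0,0,0,0,0,0,0]'|egrep 'pos|force';python3 -m jog '[0,0,0.06,0,0,0,0,0,0,0,0,0]'|egrep 'pos|force'
```

```text
ee_pos: [0.5272, 0.2876, 0.1426]
wrist_force: [-0.2, 0.1, 0.4]
ee_pos: [0.5273, 0.288, 0.1367]
wrist_force: [0.5, 0.4, 0.1]
ee_pos: [0.5275, 0.288, 0.1338]
wrist_force: [-1.3, -0.9, 1.8]
```

```bash
for i in 1 2; do python3 -m jog '[0,0,0.04,0,0,0,0,0,0,0,0,0]'|egrep 'pos|force'; done; python3 -m jog '[0,0,0,0,0,0]'|egrep 'pos|force'
```

```text
ee_pos: [0.5275, 0.2881, 0.132]
wrist_force: [-0.9, -0.3, 3.5]
ee_pos: [0.5276, 0.288, 0.1302]
wrist_force: [-1.4, -0.2, 4.8]
ee_pos: [0.5276, 0.2881, 0.1303]
wrist_force: [-1.6, 0.3, 4.3]
```

```bash
python3 -m jog '[0,0,0.035,0,0,0,0,0,0,0,0,0]'|egrep 'pos|force'; for i in 1 2; do python3 -m jog '[0,0,0,0,0,0]'|egrep 'pos|force'; done
python3 - <<'E'
from h import *
im=imaging.capture("side"); c=im[225:290,190:270]; cv2.imwrite("pics/s2.png",cv2.resize(c,None,fx=7,fy=7,interpolation=cv2.INTER_CUBIC)[:,:,::-1])
E
python3 -m jog '[0,0,0,0,0,0]'|egrep 'pos|force'
```

```text
ee_pos: [0.5275, 0.2881, 0.1288]
wrist_force: [-0.8, -0.8, 5.9]
ee_pos: [0.5275, 0.2881, 0.129]
wrist_force: [-2.6, -0.2, 4.6]
ee_pos: [0.5275, 0.2881, 0.1291]
wrist_force: [-1.2, -0.6, 5.1]
ee_pos: [0.5275, 0.2881, 0.1293]
wrist_force: [-1.8, -0.1, 5.5]
```

View pics/s2.png

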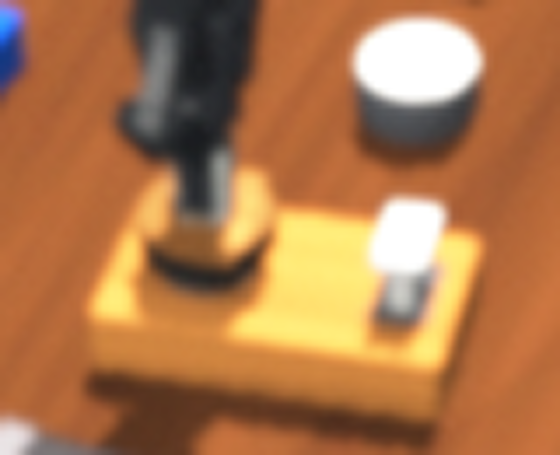

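The tips sit centred on the left pad (crop ~(205,205)), which is well down, and its tag is up. Net force is about 4.8 N at roughly 7 mm, which suggests the 0.65 N/mm spring. I'll release and move to the middle pad.

```bash
python3 -m jog '[0,0,-0.3,0,0,0,0,0,-0.6,0,0,0,-0.04,-0.72,-0.5,0,0,0,-0.04,-0.72,0,0,0,0,-0.04,-0.72,0,0,0,0,-0.04,-0.72,0,0,0,0,-0.04,-0.72,0,0,0,0,-0.04,-0.72,0,0,0,0,-0.04,-0.72,0,0,0,0,-0.04,-0.72,0,0,0.08,-0.04,-0.72,0,0,0,0.08,0,0,0,0,0,0.08]'|tail -5;  python3 go.py M .032 .146
```

```text
t 3.7 pos [0.5275 0.2881 0.1293] goal [ 0.5894 -0.0261  0.146 ] F [-1.82 -0.14  5.5 ] w -9.302801736291271e-05
shift units [-0.402 -6.392 -0.322] turn units [-0.0005  0.0032  0.2473]invalid input at $: expected a multiple of 6 numbers
```

```bash
python3 -m jog '[0,0,-0.3,0,0,0,0,0,-0.6,0,0,0,-0.04,-0.72,-0.5,0,0,0,-0.04,-0.72,0,0,0,0,-0.04,-0.72,0,0,0,0,-0.04,-0.72,0,0,0,0,-0.04,-0.72,0,0,0,0,-0.04,-0.72,0,0,0,0,-0.04,-0.72,0,0,0,0,-0.04,-0.72,0,0,0,0.08,-0.04,-0.72,0,0,0,0.08,0,0,0,0,0,0.08]'|tail -5;  python3 go.py M .032 .146
```

```text
time: 4.9
ee_pos: [0.5868, -0.043, 0.2002]
ee_rot: [[-0.973, 0.233, 0.007], [0.233, 0.973, -0.003], [-0.007, -0.001, -1.0]]
wrist_force: [0.0, 0.8, -1.1]
gripper_width: -0.0
t 4.9 pos [ 0.5868 -0.043   0.2002] goal [ 0.5894 -0.0261  0.146 ] F [ 0.02  0.81 -1.12] w -4.321652729884198e-05
shift units [0.036 0.342 1.084] turn units [-0.0007  0.0049  0.0028]
```

```bash
python3 -m jog '[0.02,0.17,0.3,0,0.005,0,0.02,0.17,0.3,0,0,0,0,0,0.3,0,0,0,0,0,0.1,0,0,0,0,0,0,0,0,0]'|egrep 'pos|force';  python3 go.py M .032 .137
```

```text
ee_pos: [0.5881, -0.0234, 0.1441]
wrist_force: [0.1, -0.1, 0.9]
t 5.4 pos [ 0.5881 -0.0234  0.1441] goal [ 0.5894 -0.0261  0.137 ] F [ 0.12 -0.07  0.88] w -0.0001444722989002614
shift units [-0.038 -0.046  0.141] turn units [-0.0004 -0.003   0.0095]
```

```bash
python3 -m jog '[-0.03,-0.04,0.08,0,0,0.005,0,0,0.06,0,0,0,0,0,0,0,0,0]'|egrep 'pos|force'; for i in 1 2 3 4; do python3 -m jog '[0,0,0.04,0,0,0,0,0,0,0,0,0]'|egrep 'pos|force'; done; for i in 1 2; do python3 -m jog '[0,0,0,0,0,0]'|egrep 'pos|force'; done
```

```text
ee_pos: [0.5895, -0.0249, 0.1369]
wrist_force: [0.5, -0.2, 0.1]
ee_pos: [0.5899, -0.025, 0.1354]
wrist_force: [-0.8, -0.1, 1.2]
ee_pos: [0.5901, -0.0251, 0.1338]
wrist_force: [-0.4, 0.6, 0.4]
ee_pos: [0.5902, -0.0252, 0.1319]
wrist_force: [0.2, -0.2, 0.8]
ee_pos: [0.5903, -0.0252, 0.13]
wrist_force: [-0.5, 0.6, 3.4]
ee_pos: [0.5903, -0.0252, 0.1299]
wrist_force: [-0.3, 0.2, 2.1]
ee_pos: [0.5903, -0.0252, 0.1299]
wrist_force: [-0.5, -0.1, 1.6]
```

```bash
python3 -m jog '[0,0,0.02,0,0,0,0,0,0,0,0,0]'|egrep 'pos|force'; for i in 1 2 3; do python3 -m jog '[0,0,0,0,0,0]'|egrep 'pos|force'; done
python3 -m jog '[0,0,-0.3,0,0,0,0,0,-0.6,0,0,0,0,0,-0.5,0,0,0]' | head -2;  python3 go.py R .032 .2
```

```text
ee_pos: [0.5903, -0.0252, 0.129]
wrist_force: [-0.8, 0.8, 2.4]
ee_pos: [0.5903, -0.0252, 0.129]
wrist_force: [-0.0, -0.5, 2.2]
ee_pos: [0.5903, -0.0252, 0.129]
wrist_force: [-0.8, 0.9, 2.3]
ee_pos: [0.5903, -0.0252, 0.129]
wrist_force: [-1.7, -0.1, 2.4]
time: 7.5
ee_pos: [0.5881, -0.025, 0.1968]
t 7.5 pos [ 0.5881 -0.025   0.1968] goal [ 0.5268 -0.2698  0.2   ] F [ 0.15  0.26 -0.04] w -2.0093873094301263e-05
shift units [ 0.082 -5.048 -0.059] turn units [-0.0003 -0.0058 -0.0564]
```

The middle pad gives about 2 N at 7 to 8 mm, so it is the soft one. The order still calls for the right pad.

```bash
python3 -m jog '[0.01,-0.63,0,0,0,0,0.01,-0.63,0,0,0,0,0.01,-0.63,0,0,0,0,0.01,-0.63,0,0,0,0,0.01,-0.63,0,0,0,0,0.01,-0.63,0,0,0,0,0.01,-0.63,0,0,0,0,0.01,-0.6,0,0,0,-0.056,0,0,0,0,0,0]' |tail -5;  python3 go.py R .032 .146
```

```text
time: 8.4
ee_pos: [0.5276, -0.2771, 0.2001]
ee_rot: [[-0.99, 0.139, -0.002], [0.139, 0.99, -0.001], [0.002, -0.001, -1.0]]
wrist_force: [1.0, 1.3, 0.4]
gripper_width: 0.0002
t 8.4 pos [ 0.5276 -0.2771  0.2001] goal [ 0.5268 -0.2698  0.146 ] F [0.97 1.25 0.41] w 0.00019470343316603642
shift units [0.036 0.143 1.083] turn units [-0.001  -0.001   0.0039]
```

```bash
python3 -m jog '[0.02,0.07,0.3,0,0,0,0.02,0.07,0.3,0,0,0,0,0,0.3,0,0,0,0,0,0.12,0,0,0,0,0,0,0,0,0]'|egrep 'pos|force';  python3 go.py R .032 .137
```

```text
ee_pos: [0.5265, -0.2692, 0.1472]
wrist_force: [-0.2, -0.1, 0.0]
t 8.9 pos [ 0.5265 -0.2692  0.1472] goal [ 0.5268 -0.2698  0.137 ] F [-0.18 -0.12  0.03] w 0.00016877796702400555
shift units [-0.007 -0.011  0.204] turn units [-0.0005 -0.0009  0.0004]
```

```bash
python3 -m jog '[0,0,0.1,0,0,0,0,0,0.1,0,0,0,0,0,0,0,0,0]'|egrep 'pos|force'; for i in 1 2 3 4; do python3 -m jog '[0,0,0.04,0,0,0,0,0,0,0,0,0]'|egrep 'pos|force'; done; for i in 1 2; do python3 -m jog '[0,0,0,0,0,0]'|egrep 'pos|force'; done
```

```text
ee_pos: [0.5273, -0.269, 0.1377]
wrist_force: [-0.7, -0.0, -0.3]
ee_pos: [0.5277, -0.2692, 0.1362]
wrist_force: [-1.6, 1.2, 1.2]
ee_pos: [0.5279, -0.2693, 0.1346]
wrist_force: [-0.6, 0.4, 2.9]
ee_pos: [0.5279, -0.2694, 0.133]
wrist_force: [-1.2, 0.6, 4.8]
ee_pos: [0.5279, -0.2694, 0.1315]
wrist_force: [-2.3, 1.8, 5.5]
ee_pos: [0.5279, -0.2694, 0.1317]
wrist_force: [-1.8, 1.3, 6.1]
ee_pos: [0.5279, -0.2694, 0.132]
wrist_force: [-1.5, 1.4, 4.6]
```

```bash
for i in 1 2; do python3 -m jog '[0,0,0.05,0,0,0,0,0,0.01,0,0,0]'|egrep 'pos|force'; done
```

```text
ee_pos: [0.5279, -0.2694, 0.1297]
wrist_force: [-2.0, 1.6, 8.0]
ee_pos: [0.5279, -0.2693, 0.1278]
wrist_force: [-3.2, 2.6, 10.1]
```

Net force at about half-way is L ≈ 5 N, M ≈ 2 N and R ≈ 8 to 10 N, so the middle one is softest. I'll go to its tag.

```bash
python3 -m jog '[0,0,-0.3,0,0,0,0,0,-0.6,0,0,0,0,0,-0.5,0,0,0]' | head -2;  python3 go.py M -.048 .2
```

```text
time: 10.9
ee_pos: [0.5266, -0.2686, 0.1965]
t 10.9 pos [ 0.5266 -0.2686  0.1965] goal [ 0.5117 -0.0071  0.2   ] F [0.83 0.32 0.63] w 0.0002437094505688091
shift units [ 1.047  5.131 -0.075] turn units [-0.0007 -0.0006  0.0632]
```

```bash
python3 -m jog '[0.12,0.61,0,0,0,0,0.12,0.61,0,0,0,0,0.13,0.61,0,0,0,0,0.13,0.61,0,0,0,0,0.13,0.61,0,0,0,0,0.13,0.61,0,0,0,0,0.13,0.61,0,0,0,0,0.13,0.61,0,0,0,0.063,0,0,0,0,0,0]' |tail -5;  python3 go.py M -.048 .146
```

```text
time: 11.8
ee_pos: [0.5132, -0.0138, 0.1982]
ee_rot: [[-0.97, 0.244, 0.007], [0.244, 0.97, -0.006], [-0.008, -0.004, -1.0]]
wrist_force: [-0.0, -0.8, 0.2]
gripper_width: -0.0002
t 11.8 pos [ 0.5132 -0.0138  0.1982] goal [ 0.5117 -0.0071  0.146 ] F [-0.05 -0.85  0.19] w -0.00023757324734800073
shift units [0.07  0.126 1.042] turn units [-0.0026  0.0055 -0.0047]
```

```bash
python3 -m jog '[0.04,0.06,0.3,0,0.005,-0.004,0.03,0.06,0.3,0,0,0,0,0,0.3,0,0,0,0,0,0.1,0,0,0,0,0,0,0,0,0]'|egrep 'pos|force';  python3 go.py M -.048 .137
python3 - <<'E'
from h import *
im=imaging.capture("side"); c=im[180:240,210:290]; a=cv2.resize(c,None,fx=7,fy=7,interpolation=cv2.INTER_CUBIC)
cv2.imwrite("pics/s3.png",a[:,:,::-1])
E
```

```text
ee_pos: [0.5112, -0.0089, 0.1431]
wrist_force: [-1.6, -0.5, 0.4]
t 12.3 pos [ 0.5112 -0.0089  0.1431] goal [ 0.5117 -0.0071  0.137 ] F [-1.57 -0.54  0.41] w -0.00011735729776609721
shift units [-0.001  0.038  0.121] turn units [-0.0032 -0.0005  0.0023]
```

View pics/s3.png

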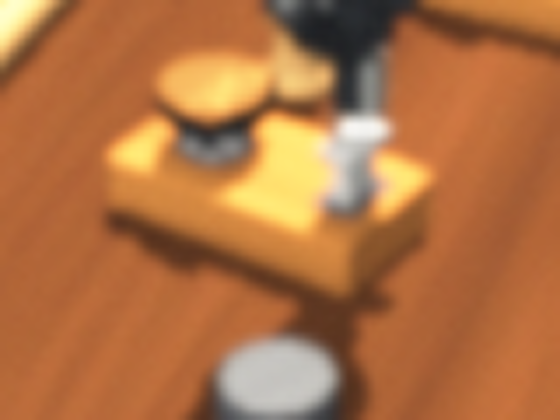

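The middle pad has sprung back (crop (210,80)) and the tips are right above its tag (crop (360,125)). I'll press the tag.

```bash
python3 -m jog '[0,0.03,0.08,0,0,0,0,0,0.08,0,0,0]'|egrep 'pos|force'; for i in 1 2 3 4; do python3 -m jog '[0,0,0.06,0,0,0,0,0,0.06,0,0,0]'|egrep 'pos|force'; done
```

```text
ee_pos: [0.5124, -0.0082, 0.1359]
wrist_force: [-0.4, 0.7, 0.1]
ee_pos: [0.5126, -0.0083, 0.13]
wrist_force: [-2.2, 0.8, 4.5]
ee_pos: [0.5126, -0.0083, 0.1239]
wrist_force: [-1.6, 0.4, 3.9]
ee_pos: [0.5126, -0.0083, 0.1176]
wrist_force: [-0.9, 0.4, 4.2]
ee_pos: [0.5131, -0.0084, 0.116]
wrist_force: [-23.0, 3.9, 73.8]
```

It is hard on the stop at TCP z 0.116, so the tips are at 43 to 44 mm and the tag went past the 10 mm inner stop freely. I'll back off straight up and look.

```bash
python3 -m jog '[0,0,-0.1,0,0,0,0,0,-0.6,0,0,0,0,0,-0.8,0,0,0,0,0,-0.8,0,0,0,0.8,0,-0.3,0,0,0,0.8,0,0,0,0,0,0.8,0,0,0,0,0,0.8,0,0,0,0,0,0,0,0,0,0,0]' |tail -5
python3 - <<'E'
from h import *
a=imaging.capture("side"); b=imaging.capture("top")
cv2.imwrite("pics/side1.png",a[:,:,::-1]); cv2.imwrite("pics/top1.png",b[:,:,::-1])
f=lambda im,f:cv2.resize(im,None,fx=f,fy=f,interpolation=cv2.INTER_CUBIC)
cv2.imwrite("pics/f.png",f(a[150:300,180:340],4)[:,:,::-1])
a0=cv2.imread("pics/top0.png").astype(int);d=np.abs(a0-b[:,:,::-1]).max(2)
n,l,s,c=cv2.connectedComponentsWithStats((d>50).astype(np.uint8))
print([(s[i].tolist()) for i in range(1,n) if s[i,4]>8])
E
```

```text
time: 14.25
ee_pos: [0.3544, 0.0303, 0.2491]
ee_rot: [[-0.972, 0.234, 0.01], [0.234, 0.972, -0.007], [-0.011, -0.004, -1.0]]
wrist_force: [-0.6, -0.4, -0.0]
gripper_width: -0.0003
[[244, 190, 12, 3, 17], [238, 193, 17, 8, 50], [192, 194, 21, 17, 234], [243, 201, 9, 5, 24], [181, 212, 12, 10, 101], [195, 213, 39, 13, 371], [237, 215, 11, 7, 65], [191, 217, 67, 42, 518], [190, 226, 3, 9, 14], [230, 227, 4, 12, 17], [0, 237, 173, 147, 11450], [202, 237, 6, 3, 10], [174, 243, 12, 3, 27], [200, 242, 9, 1, 9], [174, 248, 11, 3, 16], [172, 252, 12, 6, 34], [227, 252, 3, 9, 15], [231, 256, 11, 7, 36], [230, 265, 11, 5, 46], [199, 273, 23, 2, 36], [157, 276, 14, 27, 51], [0, 310, 4, 4, 14], [178, 311, 15, 4, 24], [200, 315, 14, 3, 22], [0, 316, 3, 5, 11], [175, 317, 7, 3, 10], [143, 322, 93, 62, 4100], [232, 325, 9, 4, 21], [234, 329, 7, 13, 64], [238, 343, 56, 41, 1165], [234, 367, 2, 7, 11], [291, 379, 7, 5, 27], [231, 380, 5, 4, 15]]
```

View pics/f.png

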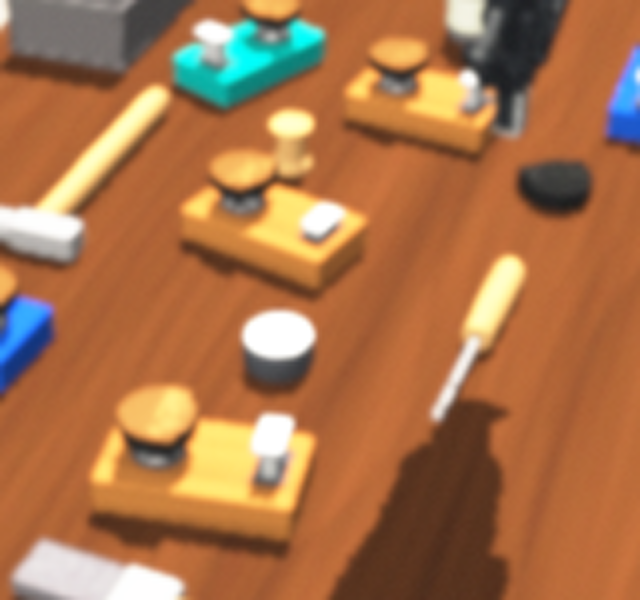

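View pics/top1.png

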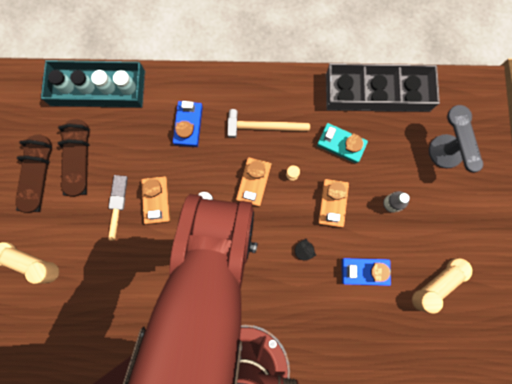

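The pictures show the middle tag right down at crop (322,220). The left tag (272,435) and right tag (472,90) are up, and all three pads are back up. The blocks and the other things stand where they stood in the top view, and the arm is clear. I'm handing in.

```bash
python3 -c "
from rig import r
print(r.sign_off())"
```

```text
the job is handed in; nothing more can be done
None
```

I pressed the pads left, then middle, then right, and found the middle block softest. I pushed its tag down to its stop and handed the job in at about 14 s; no verdict was reported.

- **Pad forces:** roughly 5 N on the left at 7 mm and 2 N in the middle at 7–8 mm. The right gave about 8–10 N; that press went slightly past half-way, to about 8.5–9 mm.
- **Tag:** it slid at about 4 N, past the 10 mm inner stop of the firmer blocks. It ended with the fingertips 43–44 mm above the bench.
- **Force spike:** my last step into the tag's stop raised the wrist force to about 77 N for a moment. That is more than I meant, but below the 120 N limit.
- **Final pictures:** the middle tag is down, the other two tags are up and all three pads have sprung back. The three blocks and everything in view had not visibly moved. The arm hid part of the polish tin in the last top view, but the side view showed it in place. The robot was touching nothing.

No check failed or disagreed.

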